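Index the spark plug stand and uncap the next plug

ROBOT

A 6-joint arm with a two-finger parallel gripper is mounted at the origin on the work surface. World frame = base frame: x ahead of the robot, y to its left, z up, the work surface at z = 0. Lengths are in m, angles in degrees, forces in N, time in s.
With the tool pointing down it reaches from about 0.25 to 0.725 m from the base axis. Payload 9.7 kg.
Tool frame: the origin (TCP) lies on the centre line of the jaws, within the pads' length; the fingertips stand 19 mm ahead of it and the grasp point (between the pads) is the TCP; z points along the fingers, y is the direction in which the jaws open and shut (so a half turn about z gives the same grasp; the last joint's range is limited). The gripper opens to 85 mm and grips with 20 to 120 N. Pads are 22 mm wide; open, the fingers measure 114 mm over their backs; the gripper's body (76 mm by 85 mm) begins 54 mm behind the grasp point. The pads swing forward as they close: fully open they stand 13 mm farther back than shut.
Start: joints at [73.281, 4.979, 10.078, 95.1, 0, 90], TCP at [0.158, 0.527, 0.25] pointing down, gripper open.
Joint ranges: [-179.16, 179.16], [-48.56, 103.87], [-65.8, 70.77], [-126.05, 130.52], [-82.76, 87.17], [-180, 180]. Speed limits (degrees/s): [127.2, 127.2, 147.25, 180, 180, 180].

INTERFACE

Orientations are given as [roll, pitch, yaw] about the fixed x, y, z axes, in that order (R = Rz(yaw) Ry(pitch) Rx(roll)).
In Python, from workcell import bot gives the robot as it stands.
- The arm moves only by the tool servo_tool, never from a script. Its argument "motion" is a list that holds one entry, the list of rows, each a list of 6 numbers: the shift along the tool's x, y, z in mm, then the turn, a rotation vector about the tool's x, y, z in rad. A call has 1 to 5 rows; each row shifts and turns the commanded pose from where the row before left it, along the tool's axes as they then stand; what a row does not reach is not made up. A row lasts 1/10 s, in which the tool goes at most 50 mm and 8.59 degrees, less where a joint would pass 70% of its speed; a pose out of reach is approached as far as the arm can. A call is refused whole if a number of a shift passes 50 or a number of a turn 0.15, either way. A call with a gripper value outside its range is refused whole. "gripper" is the finger opening in mm, from 0 to 85.4, set as the call begins (left out, the last holds). The fingers move at their own pace and stop on an object; "newtons" is the grip in N (left out, the last holds). Time passes only in rows, so rows that do not move let the fingers close. It gives the time, the measured TCP pose, the force and the opening at its end, in the units of the state.
- bot.get_obs(): the state, without advancing time (a new reading comes with each control period).
- bot.camera(name): name is "side" or "top" or "wrist"; returns a dict with "color" (400x640x3 uint8, red, green, blue), "fx", "fy", "cx", "cy" (pixels), "R" (3x3) and "t" (3): a world point X has camera coordinates R X + t. Camera axes: x right, y down, z forward; pixel columns grow to the right and rows downward; lengths in m; the calibration is good to about 2 mm. A picture is of the moment at which its call begins. There is no depth.
- bot.job_done(): hands the job in, once; it reports no verdict.
Trained networks look in a picture, given as the dict that the camera call returned (one of the last four; its "shot" number tells which), for a name from the list of things; names that differ only in an ending like _2 or _b are one class to them, and where a whole thing is asked for, a point or a joint stands for the part that bears it (a point fixed in the world has none). Each returns a list of dicts, best first, with "confidence" (0 to 1); they miss things now and then, are a little off and sometimes report something else, mostly with a low value. They report only what shows in the picture. A call takes as long as a camera call. They do not tell look-alikes from the thing itself.
- bot.look_for(picture, label): "rect" ([left, top, width, height] in pixels, round what is visible of it).
The state is a dict: "time": time; "q": joint angles; "qd": joint speeds; "joint_efforts": joint torques, N m; "ee_pos": TCP position; "tcp_rot": TCP orientation; "wrist_force": force on the tool from outside, world axes, zero at the start; "torque": the same for the moment, N m; "opening": finger opening in m.
Only numpy, scipy, OpenCV 4.12 (cv2) and the standard library are available. Lean on these libraries where they do the work, as an engineer would, in place of code of your own. Each camera call takes 0.05 s, during which the arm holds its last target.

TASK

On the rotary spark plug stand, turn the turret by its black knob exactly one click, in whichever direction brings the red-capped plug to the orange pointer, so that it rests in its click position there. Then lift the red cap off that plug and set it gently, upright, open end down, into the empty pocket of the cap tray, leaving the turret in that click position. The blue cap stays on its plug, and the black cap and the tools lying around stay where they are.

Things in the scene. Friction and masses are not known exactly. Their poses are not given: they have to be found in the camera images.
- stand: Fixed indexing stand; its turret turns about the vertical z axis through this origin (on the bench, at the centre of the stand). Base plate 250 x 230 x 12 mm, housing 196 mm across. The orange pointer stands at the rim on the stand's +x side, 117 to 133 mm from the axis, 62 mm high.
- turret (a joint): Turn of the turret, rad, counter-clockwise from above is positive, 0 at the start; clicks every 1.047 rad (60 degrees): once over halfway it is drawn into the next click. The turning torque is about 0.2 N m. Turret disc: 220 mm across, top 60 mm above the bench, carrying six upright spark plugs 60 degrees apart, 85 mm from the axis; at each click one plug stands at the pointer.
- knob_grip (a point): Grip point of the turret's black bar knob, on the turret axis, 143 mm above the bench. Bar 56 mm long (along the turret's x axis, which this point's x follows; parallel to stand x at joint value 0), 18 mm wide, its top 160 mm and its underside 118 mm above the bench, on a round hub 60 mm across below that. To be pinched across its width from above.
- station (a point): Fixed point at the pointer: where the foot of a cap would be on the plug standing at the pointer; 85 mm from the axis on the stand's +x side, 100 mm above the bench.
- plug_left (a point): Cap seat (top of the 24 mm wide hex) of the plug that at joint value 0 is one click counter-clockwise (from above) of the pointer; it moves with the turret. 100 mm above the bench; the 14 mm thread stands 24 mm above it.
- plug_right (a point): The same for the plug that at joint value 0 is one click clockwise of the pointer. One of these two plugs wears the red cap, the other the blue cap; all other plugs are bare.
- red_cap: Loose red plastic cap: round tube 26 mm across, 54 mm tall, closed at the top, 6 mm top, bore 18 mm, open at the bottom. Origin: centre of its open lower end, z up. It sits over a plug's thread with 2 mm of play all round, its foot on the hex 100 mm above the bench; lift it at least 26 mm to clear the thread.
- blue_cap: The same cap in blue, on the other plug; it stays on.
- black_cap: The same cap in black, standing in the other pocket of the tray; it stays.
- tray: Fixed light grey cap tray with a yellow stripe along its -y side, 136 (x) x 64 (y) x 22 mm, origin under its centre; two square dark-floored pockets 34 x 34 mm, 12 mm deep, at x = -34 mm (holds the black cap) and x = +34 mm (empty).
- empty_pocket (a point): Centre of the floor of the empty pocket, 10 mm above the bench.
- wrench: Loose steel combination wrench, 190 mm, lying on the bench.
- screwdriver: Loose screwdriver with a blue handle, lying on the bench.
- socket: Loose steel socket, 32 mm across, 38 mm tall, standing on the bench.
Mind the look-alikes: they are no part of the job. There is more than one size of the red_cap; the one meant has the size given above.

How it is judged (in metres and radians):
On the way:
1. the turret rests one click from its start with the red-capped plug, cap still on, at the pointer ((value of joint turret between 0.9572 and 1.1372 rad or value of joint turret between -1.1372 and -0.9572 rad) and distance between red_cap and station below 0.012 m and velocity of joint turret between -0.1 and 0.1 rad/s), for 0.2 s.
At the end, for the whole second after the job is handed in: Turret at rest one click from its start (within 0.09 rad), the now bare plug at the pointer; red cap upright, open end down, in the empty pocket (9 mm of centre, foot within 4 mm of the floor, tilt under 0.15 rad), released and still; blue cap on its plug (12 mm) ((value of joint turret between 0.9572 and 1.1372 rad or value of joint turret between -1.1372 and -0.9572 rad) and horizontal distance between blue_cap and station above 0.12 m and (distance between blue_cap and plug_left below 0.012 m or distance between blue_cap and plug_right below 0.012 m) and velocity of joint turret between -0.1 and 0.1 rad/s and horizontal distance between red_cap and empty_pocket below 0.009 m and z of red_cap in the frame of empty_pocket below 0.004 m and angle between red_cap's own z axis and vertical below 0.15 rad and linear speed of red_cap below 0.02 m/s); the robot touches nothing.
It fails at once if the turret is turned well beyond one click (over 1.4 rad from the start) (value of joint turret above 1.4 rad or value of joint turret below -1.4 rad).
It fails at once if the turret is turned the wrong way, bringing the blue cap to the pointer (horizontal distance between blue_cap and station below 0.03 m).
It fails at once if the blue cap comes off its plug (not (distance between blue_cap and plug_left below 0.02 m or distance between blue_cap and plug_right below 0.02 m)).
It fails at once if the red cap is dropped (free of the fingers and moving faster than 0.7 m/s) (contact force between the fingers and red_cap below 0.05 N and linear speed of red_cap above 0.7 m/s).
It fails at once if the black cap, wrench, screwdriver or socket is moved by more than 15 mm (distance of any of black_cap, wrench, screwdriver, socket from where it was at the start of the episode above 0.015 m).
It also fails if it takes over 53 s, if anything falls off the work surface, if the arm or the gripper's body presses on something with over 40 N, if the wrist force passes 120 N, or if a joint passes its speed limit or range.

## Working session

There is one attempt and no reset: what is moved stays moved. The work goes in short steps, Python scripts to look and compute and a tool call to move; the robot and the scene stay as the last step left them, time stands still between calls to the robot, and variables do not carry over. Pictures are saved under pics/ and viewed, and the job is handed in when it is done.

Besides the shell and the picture viewer there is one more tool, called after ">>>" in YAML: its name, and indented under it one key for each argument. servo_tool: Moves the arm, as the interface text tells. Its arguments: {"type":"object","properties":{"motion":{"type":"array","items":{"type":"array","items":{"type":"array","items":{"type":"number"}}}},"gripper":{"type":"number"},"newtons":{"type":"number"}},"required":["motion"]}

```bash
mkdir -p pics; ls
cat > h.py <<'E'
import numpy as np, cv2
from workcell import bot
def save(p,n,box=None,s=1):
    im=p["color"][:,:,::-1]
    if box: im=im[box[1]:box[3],box[0]:box[2]]
    if s!=1: im=cv2.resize(im,None,fx=s,fy=s,interpolation=cv2.INTER_CUBIC)
    cv2.imwrite("pics/"+n,im)
def ray(p,u,v):
    R=np.array(p["R"]);t=np.array(p["t"])
    d=R.T@np.array([(u-p["cx"])/p["fx"],(v-p["cy"])/p["fy"],1]);return -R.T@t,d
def atz(p,u,v,z):
    o,d=ray(p,u,v);return o+d*(z-o[2])/d[2]
def proj(p,X):
    c=np.array(p["R"])@np.array(X)+np.array(p["t"]);return [p["fx"]*c[0]/c[2]+p["cx"],p["fy"]*c[1]/c[2]+p["cy"]]
E
python3 - <<'E'
from h import *
import pickle
print(bot.get_obs())
for n in ["top","side","wrist"]:
    p=bot.camera(n);save(p,n+"0.png");pickle.dump(p,open(n+"0.pkl","wb"))
    print(n,-np.array(p["R"]).T@p["t"],p["fx"])
    for l in ["stand","knob_grip","red_cap","blue_cap","black_cap","tray","wrench","screwdriver","socket"]:
        print(l,[(np.round(r["rect"]).tolist(),round(r["confidence"],2)) for r in bot.look_for(p,l)[:4]])
E
```

```text
pics
{'time': 0.0, 'q': array([ 7.32818905e+01,  5.00842061e+00,  1.00314426e+01,  9.50981043e+01,
       -1.00873669e-03,  8.99993833e+01]), 'qd': array([ 0.08395598,  0.03854422, -0.0089234 ,  0.09435159,  0.01005953,
        0.03015567]), 'joint_efforts': array([ 1.22090583e-03, -5.20387459e+01,  4.64803362e+01,  1.64762407e-02,
        1.58083376e-04,  6.51246694e-06]), 'ee_pos': array([0.15815736, 0.52654493, 0.24958178]), 'tcp_rot': array([-1.79924918e+02,  1.00792769e-03,  1.63282508e+02]), 'wrist_force': array([-0.41079335, -0.31293775, -0.20786491]), 'torque': array([0.0065607 , 0.00742646, 0.01911881]), 'opening': 0.08504246084375743}
top [0.53054754 0.01201379 1.0904897 ] 376.26294851640876
stand [([236.0, 158.0, 102.0, 110.0], 0.82)]
knob_grip [([244.0, 176.0, 84.0, 80.0], 0.97), ([255.0, 183.0, 16.0, 13.0], 0.64)]
red_cap [([174.0, 211.0, 10.0, 70.0], 0.46)]
blue_cap [([255.0, 185.0, 11.0, 9.0], 0.66), ([238.0, 160.0, 100.0, 110.0], 0.65)]
black_cap [([414.0, 240.0, 16.0, 11.0], 0.56)]
tray [([407.0, 210.0, 22.0, 52.0], 0.76)]
wrench [([380.0, 128.0, 22.0, 61.0], 0.8), (
[... 163 characters left out ...]
283373] 515.6514789545325
stand [([258.0, 162.0, 110.0, 90.0], 0.65)]
knob_grip [([267.0, 164.0, 80.0, 68.0], 0.82)]
red_cap [([340.0, 247.0, 11.0, 31.0], 0.81), ([323.0, 186.0, 13.0, 21.0], 0.61)]
blue_cap [([311.0, 149.0, 8.0, 17.0], 0.54)]
black_cap [([354.0, 315.0, 8.0, 25.0], 0.63), ([334.0, 296.0, 63.0, 60.0], 0.48)]
tray [([334.0, 295.0, 62.0, 61.0], 0.72)]
wrench [([395.0, 243.0, 56.0, 44.0], 0.84)]
screwdriver [([201.0, 142.0, 58.0, 23.0], 0.57), ([334.0, 295.0, 64.0, 60.0], 0.47)]
socket [([408.0, 350.0, 14.0, 19.0], 0.68)]
wrist [0.09468147 0.54624546 0.37377218] 328.45481916134025
stand []
knob_grip []
red_cap []
blue_cap []
black_cap []
tray []
wrench []
screwdriver []
socket []
```

Run:
```python
from h import *
import pickle
p=pickle.load(open("top0.pkl","rb"));save(p,"top0c.png",(160,110,460,310),2.6)
p=pickle.load(open("side0.pkl","rb"));save(p,"side0c.png",(190,130,470,390),2.25)
```

```text
(no output)
```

View pics/top0.png

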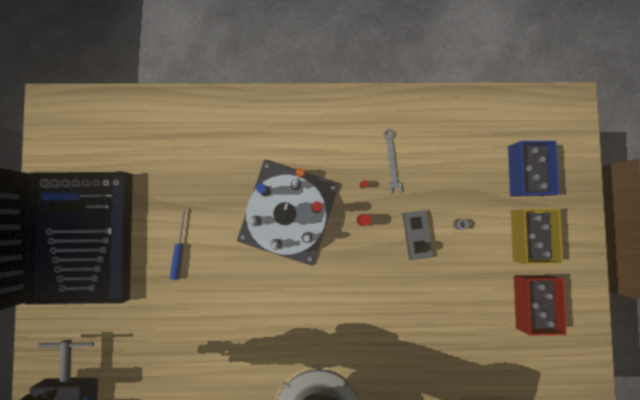

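View pics/side0.png

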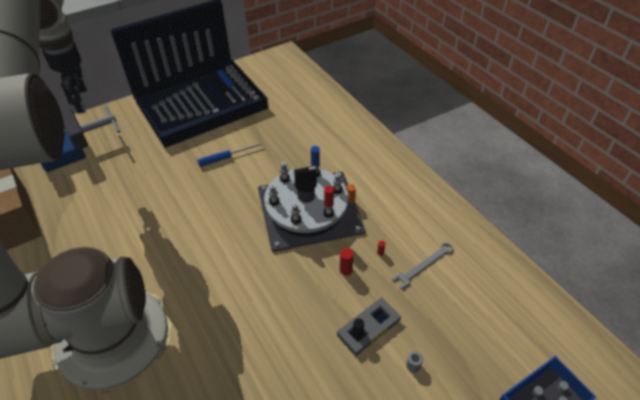

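```bash
true
```

```text
(no output)
```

View pics/top0c.png

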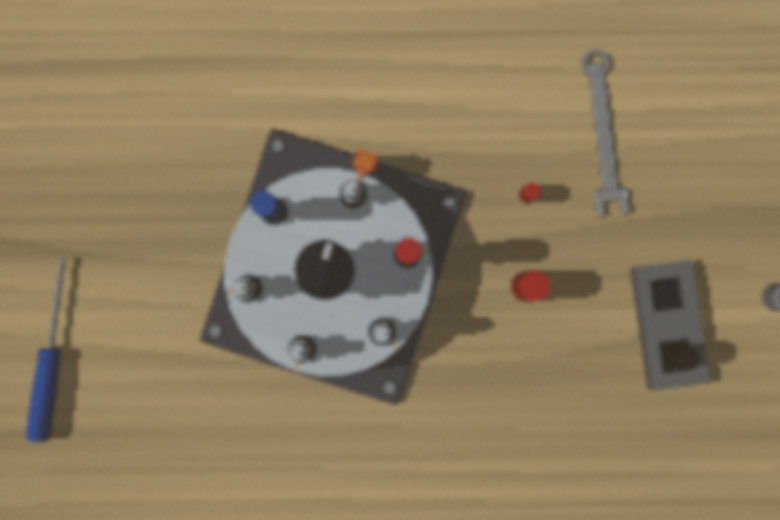

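View pics/side0c.png

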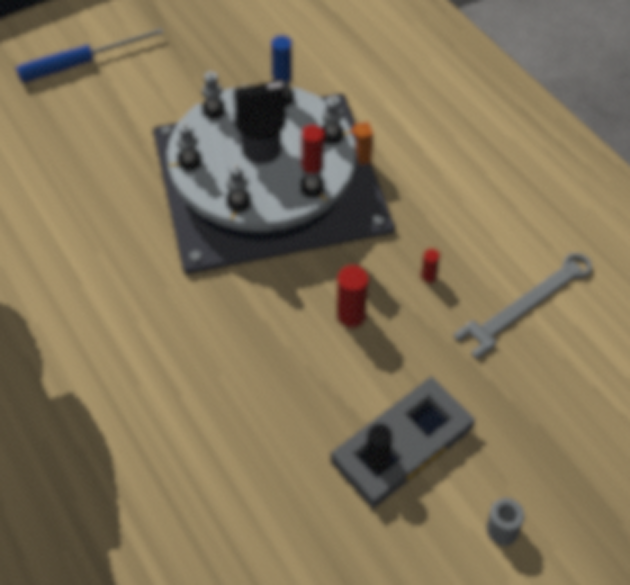

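The pictures show three red caps in top view: (317,207) on the turret, (364,220) a big one on the bench, and (363,184) a small one on the bench. The one on the plug fits the description. Red is clockwise of the orange pointer (300,173), so the turn is +60° (CCW).

```bash
cat > fit.py <<'E'
from h import *
import pickle
from scipy.optimize import least_squares
T=pickle.load(open("top0.pkl","rb"));S=pickle.load(open("side0.pkl","rb"))
tc=lambda u,v:(160+u/2.6,110+v/2.6)
sc=lambda u,v:(190+u/2.25,130+v/2.25)
def cent(p,lo,hi,box):
    hsv=cv2.cvtColor(p["color"],cv2.COLOR_RGB2HSV);m=cv2.inRange(hsv,lo,hi)
    k=np.zeros_like(m);k[box[1]:box[3],box[0]:box[2]]=1;m=m*k
    y,x=np.nonzero(m);return x.mean(),y.mean(),len(x),(x.min(),y.min(),x.max(),y.max())
def P(r,a,z):  # polar in stand
    return lambda s:[s[0]+r*np.cos(s[2]+a),s[1]+r*np.sin(s[2]+a),z]
def C(x,y,z): return lambda s:[s[0]+x*np.cos(s[2])-y*np.sin(s[2]),s[1]+x*np.sin(s[2])+y*np.cos(s[2]),z]
d=np.pi/180
red=cent(T,(0,150,90),(8,255,255),(300,195,328,220));print("red top",red)
reds=cent(S,(0,150,60),(8,255,255),(315,180,340,210));print("red side",reds)
obs=[(T,tc(272,128),C(.125,.115,.012)),(T,tc(472,190),C(.125,-.115,.012)),(T,tc(400,404),C(-.125,-.115,.012)),(T,tc(200,340),C(-.125,.115,.012)),
 (T,red[:2],P(.085,-60*d,.152)),
 (S,sc(355,155-18) if 0 else sc(363,143),P(.125,0,.052)),
 (S,sc(313,150),P(.085,-60*d,.127)),(S,sc(282,60),P(.085,60*d,.127)),
 (S,sc(187,272),C(-.125,-.115,.012)),(S,sc(393,236),C(.125,-.115,.012)),
 (T,tc(366,160),P(.125,0,.06))]
f=lambda s:np.concatenate([np.array(proj(p,g(s)))-np.array(o) for p,o,g in obs])
c=atz(T,285,212,.1)
r=least_squares(f,[c[0],c[1],0],loss="soft_l1");s=r.x
print("stand",s[:2],s[2]/d,"base dist",np.hypot(*s[:2]));print(f(s).reshape(-1,2).round(1))
# tray
def TC(x,y,z):return C(x,y,z)
ob2=[(T,tc(632,268),C(.068,.032,.022)),(T,tc(694,262),C(.068,-.032,.022)),(T,tc(713,380),C(-.068,-.032,.022)),(T,tc(648,389),C(-.068,.032,.022)),(T,tc(666,294),C(.034,0,.01)),
(S,sc(431,378),C(.068,.032,.022)),(S,sc(474,422),C(.068,-.032,.022)),(S,sc(333,456),C(-.068,.032,.022)),(S,sc(428,414),C(.034,0,.01))]
if __name__=="__main__":
  c=atz(T,418,235,.02)
  for sw in (1,):
    f2=lambda s:np.concatenate([np.array(proj(p,g(s)))-np.array(o) for p,o,g in ob2])
    r=least_squares(f2,[c[0],c[1],0],loss="soft_l1");t=r.x
    print("tray",t[:2],t[2]/d);print(f2(t).reshape(-1,2).round(1));print("pocket",C(.034,0,.01)(t))
  for n,g in [("station",P(.085,0,.1)),("red",P(.085,-60*d,.1)),("blue",P(.085,60*d,.1))]: print(n,np.round(g(s),4))
  print("bigred",atz(T,364,220,.05),"smallred",atz(T,363,184,.03),"socket",atz(T,461,224,.03))
E
python3 fit.py
```

```text
red top (np.float64(316.51724137931035), np.float64(206.44827586206895), 58, (np.int64(313), np.int64(203), np.int64(321), np.int64(210)))
red side (np.float64(328.664), np.float64(194.656), 125, (np.int64(325), np.int64(186), np.int64(334), np.int64(205)))
stand [0.55810761 0.07635967] -18.693159782349493 base dist 0.563307117355516
[[-0.3  0.8]
 [-1.5  1.7]
 [-0.8  2.7]
 [-0.8  2.1]
 [ 2.  -1.2]
 [ 2.  -2.9]
 [ 1.   0.6]
 [ 1.2  0.2]
 [-4.1  0.8]
 [ 0.1 -1.9]
 [ 1.  -1.5]]
tray [ 0.49430641 -0.29447813] 7.421140743794393
[[ 1.2 -0.5]
 [-0.6 -1.3]
 [-0.4  0.8]
 [ 2.4  0.6]
 [-0.2 -0.3]
 [-0.1 -0.3]
 [ 0.6 -0.8]
 [-1.2 -0.4]
 [-0.2  4.3]]
pocket [np.float64(0.5280216082298844), np.float64(-0.2900866420092881), 0.01]
station [0.6386 0.0491 0.1   ]
red [ 0.5748 -0.007   0.1   ]
blue [0.622  0.1325 0.1   ]
bigred [ 0.53738194 -0.13457828  0.05      ] smallred [ 0.63954143 -0.13643792  0.03      ] socket [ 0.52337057 -0.41252464  0.03      ]
```

>>> servo_tool:
  motion:
    - [[-40,-25,-5,0,0,0],[-40,-25,-5,0,0,0],[-40,-25,-5,0,0,0],[-40,-25,-5,0,0,0],[-40,-25,-5,0,0,0]]

```text
time: 2.0
ee_pos: [0.3146, 0.348, 0.2757]
tcp_rot: [180.0, 0.0, 163.3]
wrist_force: [0.9, 1.6, 0.0]
opening: 0.0851
```

>>> servo_tool:
  motion:
    - [[-40,-25,-5,0,0,0],[-40,-25,-5,0,0,0],[-40,-25,-5,0,0,0],[-40,-25,0,0,0,0],[-30,-20,0,0,0,0]]

```text
time: 2.5
ee_pos: [0.4626, 0.1778, 0.2905]
tcp_rot: [180.0, 0.0, 163.2]
wrist_force: [0.1, 0.3, 0.2]
opening: 0.0854
```

Run:
```python
from h import *
import pickle
o=bot.get_obs();print(o["q"],o["ee_pos"],o["tcp_rot"])
p=bot.camera("wrist");save(p,"w1.png");pickle.dump(p,open("w1.pkl","wb"))
print(p["R"],p["t"])
for l in ["stand","knob_grip","red_cap","blue_cap"]:
        print(l,[(np.round(r["rect"]).tolist(),round(r["confidence"],2)) for r in bot.look_for(p,l)[:4]])
```

```text
[ 2.10253494e+01 -1.42785409e+00  8.02347585e+00  9.94143371e+01
 -1.17126703e-02  3.78099000e+01] [0.46264792 0.17777053 0.29047162] [1.79986575e+02 3.64065356e-02 1.63215441e+02]
[[ 2.90233521e-01  9.56955813e-01  2.73793767e-04]
 [ 9.23346284e-01 -2.80115280e-01  2.62615823e-01]
 [ 2.51388432e-01 -7.59671085e-02 -9.64900438e-01]] [-0.30476815 -0.42188944  0.31407083]
stand [([173.0, 164.0, 192.0, 190.0], 0.96)]
knob_grip [([172.0, 180.0, 186.0, 174.0], 0.87)]
red_cap [([78.0, 273.0, 57.0, 43.0], 0.64)]
blue_cap [([317.0, 317.0, 27.0, 36.0], 0.93)]
```

View pics/w1.png

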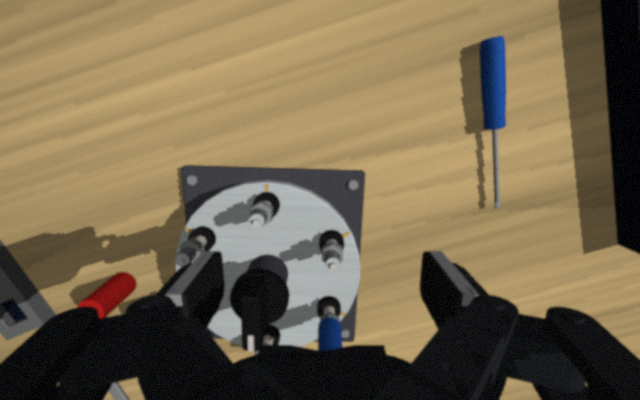

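```bash
cat > fit2.py <<'E'
from fit import *
W=pickle.load(open("w1.pkl","rb"))
save(W,"w1c.png",(160,150,380,350),3.5)
obs2=obs+[(W,(180,167),C(-.125,-.115,.012)),(W,(364,171),C(-.125,.115,.012)),(W,(257,223),P(.085,np.pi,.12)),(W,(333,265),P(.085,120*d,.12)),(W,(183,262),P(.085,-120*d,.12))]
f=lambda s:np.concatenate([np.array(proj(p,g(s)))-np.array(o) for p,o,g in obs2])
r=least_squares(f,s,loss="soft_l1");s2=r.x
print("stand2",s2[:2],s2[2]/d);print(f(s2).reshape(-1,2).round(1))
f=lambda s:np.concatenate([np.array(proj(p,g(s)))-np.array(o) for p,o,g in obs2[11:]])
r=least_squares(f,s,loss="soft_l1");s2=r.x
print("wrist only",s2[:2],s2[2]/d);print(f(s2).reshape(-1,2).round(1))
E
python3 fit2.py
```

```text
red top (np.float64(316.51724137931035), np.float64(206.44827586206895), 58, (np.int64(313), np.int64(203), np.int64(321), np.int64(210)))
red side (np.float64(328.664), np.float64(194.656), 125, (np.int64(325), np.int64(186), np.int64(334), np.int64(205)))
stand [0.55810761 0.07635967] -18.693159782349493 base dist 0.563307117355516
[[-0.3  0.8]
 [-1.5  1.7]
 [-0.8  2.7]
 [-0.8  2.1]
 [ 2.  -1.2]
 [ 2.  -2.9]
 [ 1.   0.6]
 [ 1.2  0.2]
 [-4.1  0.8]
 [ 0.1 -1.9]
 [ 1.  -1.5]]
stand2 [0.559468   0.08043492] -19.362942855177874
[[-1.1  0. ]
 [-2.6  1.9]
 [-2.9  2.5]
 [-2.6  1. ]
 [ 0.4 -1.4]
 [ 1.7 -3.6]
 [ 0.3 -0.5]
 [ 1.2 -0.8]
 [-5.  -0.9]
 [-0.7 -2.6]
 [-0.  -1.8]
 [-0.9 -6.5]
 [ 2.2 -2.5]
 [-0.6  1.2]
 [-1.1  3.2]
 [-1.6  0.3]]
wrist only [0.559411   0.08282247] -18.105147866925147
[[-1.2 -5.2]
 [ 1.9 -5.2]
 [-0.2  0.4]
 [ 0.3  1. ]
 [-0.2  1.1]]
```

View pics/w1c.png

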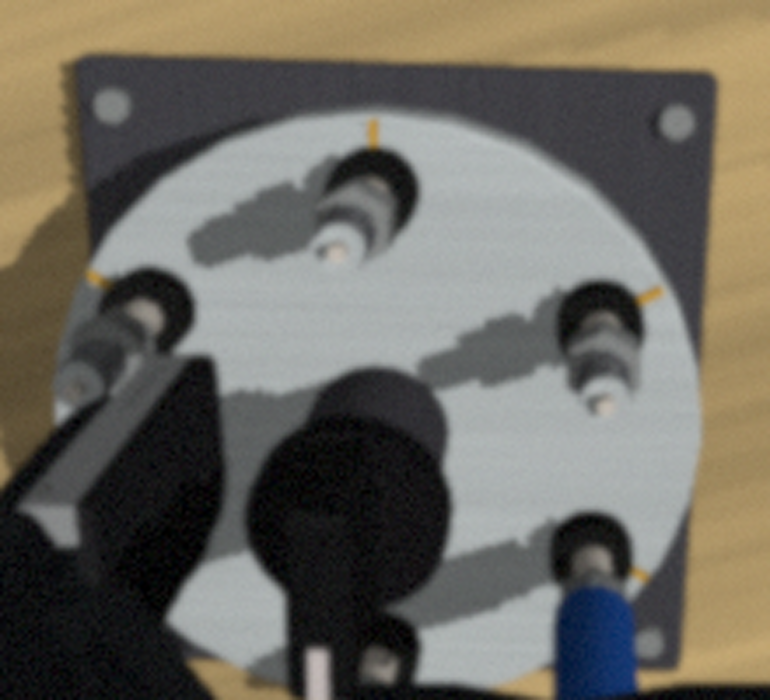

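>>> servo_tool:
  motion:
    - [[-30,-16,20,0,0,0],[-30,-16,20,0,0,0],[-30,-16,20,0,0,0],[-30,-17,20,0,0,0.033],[0,0,0,0,0,0]]

```text
time: 3.25
ee_pos: [0.5579, 0.0821, 0.2068]
tcp_rot: [-179.9, -0.2, 161.3]
wrist_force: [-1.2, 0.1, -0.3]
opening: 0.0858
```

Run:
```python
from h import *
import pickle
o=bot.get_obs();print(o["q"],o["ee_pos"],o["tcp_rot"])
p=bot.camera("wrist");save(p,"w2.png");pickle.dump(p,open("w2.pkl","wb"))
print(proj(p,o["ee_pos"]))
p=bot.camera("top");save(p,"t2.png",(220,130,380,290),3.5)
p=bot.camera("side");save(p,"s2.png",(220,90,400,260),3.5)
```

```text
[ 8.38391551e+00  6.43181332e+00  6.81752225e+00  9.06297236e+01
 -2.95354453e-02  2.70934798e+01] [0.55785193 0.08207779 0.20675125] [-179.86257027   -0.20378584  161.29025422]
[np.float64(321.003385248482), np.float64(277.70607315278346)]
```

View pics/w2.png

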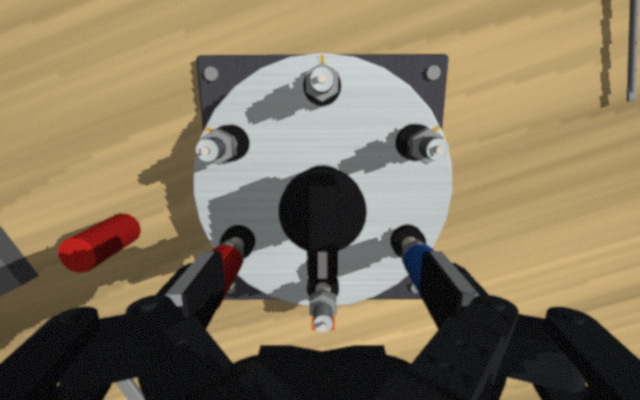

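View pics/s2.png

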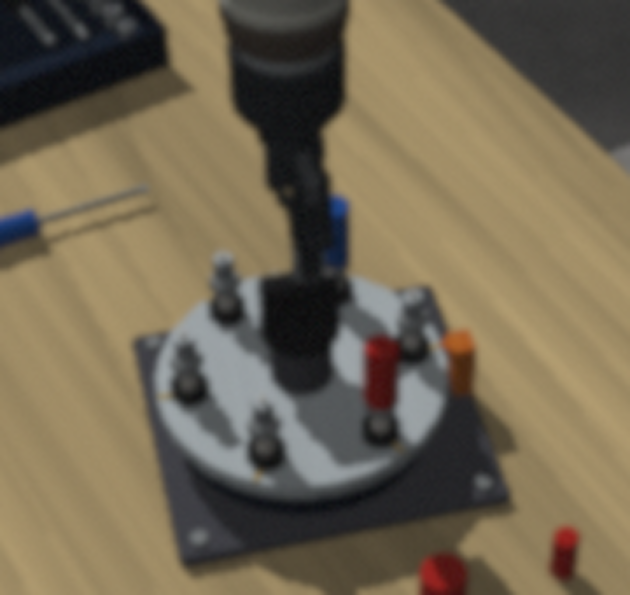

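```bash
cat > fit3.py <<'E'
from h import *
import pickle
from scipy.optimize import least_squares
W=pickle.load(open("w2.pkl","rb"))
# disc segmentation: bright low-saturation
hsv=cv2.cvtColor(W["color"],cv2.COLOR_RGB2HSV)
def ext(a):
    th=np.linspace(0,2*np.pi,720)
    pr=np.array([proj(W,[a[0]+.11*np.cos(t),a[1]+.11*np.sin(t),.06]) for t in th])
    return np.array([pr[:,0].min(),pr[:,0].max(),pr[:,1].min()])
o=np.array([193,452.5,53])
r=least_squares(lambda a:ext(a)-o,[.559,.081]);print("disc",r.x,r.fun)
# rear plug hexes & tips
d=np.pi/180
# white tip of plugs, height unknown
tips=[(322,78,180),(208,150,-120),(434,149,120)]
def g(a):
    return np.concatenate([np.array(proj(W,[a[0]+.085*np.cos(a[2]+k*d),a[1]+.085*np.sin(a[2]+k*d),a[3]]))-[u,v] for u,v,k in tips])
r=least_squares(g,[.559,.081,-18.7*d,.124]);print("plugs",r.x[:2],r.x[2]/d,r.x[3],r.fun.round(1))
# tilt of plate rear edge
c1,c2=atz(W,197,55,.012),atz(W,448,55,.012);e=c2-c1;print(np.degrees(np.arctan2(e[1],e[0]))-90,np.hypot(*e[:2]))
print("TCP tool-frame:",)
E
python3 fit3.py
```

```text
disc [0.55783879 0.08284642] [-0.77201281  0.76922699  0.13269707]
plugs [0.55662028 0.08241461] -18.678115600720645 0.1157362855979819 [-0.8  1.3  0.  -1.   0.9 -0.4]
-18.818026311838608 0.22510923775684158
TCP tool-frame:
```

>>> servo_tool:
  motion:
    - [[0,0,20,0,0,0],[0,0,20,0,0,0],[0,0,15,0,0,0],[0,0,7,0,0,0],[0,0,0,0,0,0]]

```text
time: 3.9
ee_pos: [0.5569, 0.0837, 0.148]
tcp_rot: [-180.0, -0.0, 161.4]
wrist_force: [0.3, -0.3, -0.4]
opening: 0.0856
```

>>> servo_tool:
  motion:
    - [[0,0,0,0,0,0],[0,0,0,0,0,0],[0,0,0,0,0,0],[0,0,0,0,0,0],[0,0,0,0,0,0]]
  gripper: 10
  newtons: 80

```text
time: 4.4
ee_pos: [0.5573, 0.0823, 0.1488]
tcp_rot: [-179.9, 0.0, 161.4]
wrist_force: [1.2, -0.9, -1.6]
opening: 0.0165
```

>>> servo_tool:
  motion:
    - [[0,0,0,0,0,0],[0,0,0,0,0,0],[0,0,0,0,0,0]]

```text
time: 4.7
ee_pos: [0.5574, 0.0823, 0.1489]
tcp_rot: [-179.9, 0.0, 161.3]
wrist_force: [-2.8, -5.1, 3.5]
opening: 0.0168
```

>>> servo_tool:
  motion:
    - [[0,0,0,0,0,-0.05],[0,0,0,0,0,-0.1],[0,0,0,0,0,-0.1],[0,0,0,0,0,-0.1],[0,0,0,0,0,-0.1]]

```text
time: 5.2
ee_pos: [0.5574, 0.0825, 0.1489]
tcp_rot: [-179.9, 0.0, -172.6]
wrist_force: [-2.1, -3.4, 3.8]
opening: 0.0168
```

>>> servo_tool:
  motion:
    - [[0,0,0,0,0,-0.1],[0,0,0,0,0,-0.1],[0,0,0,0,0,-0.1],[0,0,0,0,0,-0.1],[0,0,0,0,0,-0.1]]

```text
time: 5.7
ee_pos: [0.5573, 0.0826, 0.1489]
tcp_rot: [-180.0, -0.0, -144.0]
wrist_force: [-2.1, -2.2, 4.1]
opening: 0.0169
```

>>> servo_tool:
  motion:
    - [[0,0,0,0,0,-0.06],[0,0,0,0,0,-0.037],[0,0,0,0,0,0],[0,0,0,0,0,0],[0,0,0,0,0,0]]

```text
time: 6.2
ee_pos: [0.5573, 0.0827, 0.1488]
tcp_rot: [-180.0, -0.0, -138.7]
wrist_force: [-3.0, -3.9, 6.8]
opening: 0.0167
```

Run:
```python
from h import *
import pickle
o=bot.get_obs();print(o["q"],o["ee_pos"],o["tcp_rot"],o["torque"],o["wrist_force"])
p=bot.camera("wrist");save(p,"w3.png");pickle.dump(p,open("w3.pkl","wb"))
p=bot.camera("side");save(p,"s3.png",(220,90,400,260),3.5)
```

```text
[ 8.45836791e+00  5.97078625e+00 -6.78227795e-02  8.39649390e+01
 -3.95066704e-02 -3.28187880e+01] [0.55729189 0.08268846 0.1488437 ] [-1.79968722e+02 -2.43937036e-02 -1.38722850e+02] [-0.65126683  0.73642512 -0.01542111] [-3.0264645  -3.86941736  6.76592943]
```

View pics/w3.png

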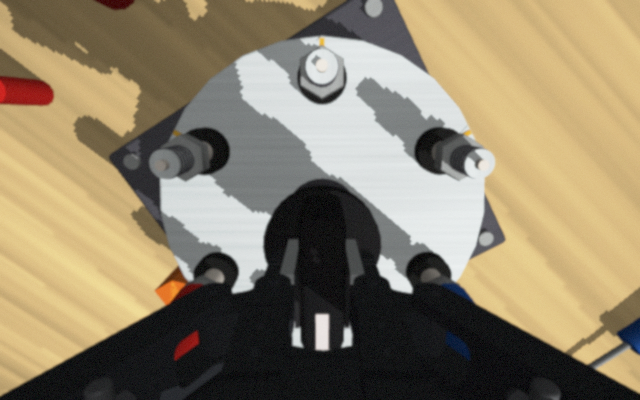

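View pics/s3.png

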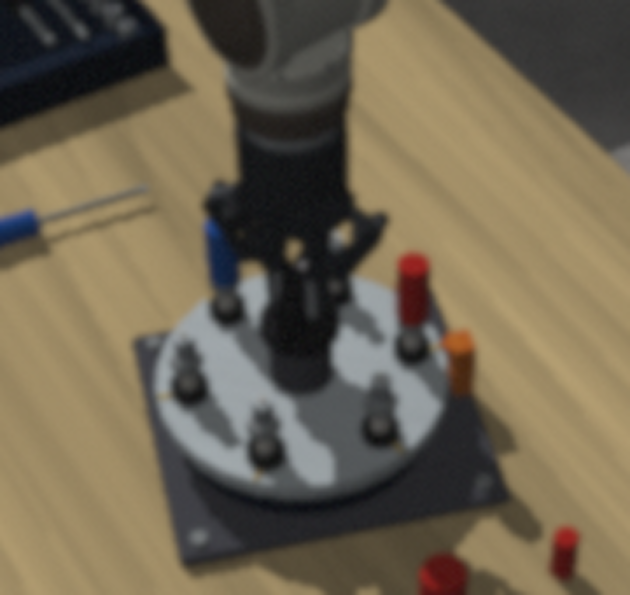

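>>> servo_tool:
  motion:
    - [[0,0,0,0,0,0],[0,0,0,0,0,0],[0,0,0,0,0,0],[0,0,-15,0,0,0],[0,0,-25,0,0,0]]
  gripper: 50
  newtons: 40

```text
time: 6.8
ee_pos: [0.5568, 0.0831, 0.1881]
tcp_rot: [179.9, -0.1, -138.6]
wrist_force: [0.6, 0.1, -0.0]
opening: 0.05
```

>>> servo_tool:
  motion:
    - [[0,0,-30,0,0,0.14],[0,0,0,0,0,0.14],[0,0,0,0,0,0.14],[0,0,0,0,0,0.14],[0,0,0,0,0,0.14]]

```text
time: 7.3
ee_pos: [0.5577, 0.0832, 0.2196]
tcp_rot: [180.0, 0.1, -179.1]
wrist_force: [-0.7, 0.0, -0.5]
opening: 0.0499
```

>>> servo_tool:
  motion:
    - [[0,0,0,0,0,0.14],[0,0,0,0,0,0.14],[0,0,0,0,0,0.068],[0,0,0,0,0,0],[0,0,0,0,0,0]]

```text
time: 7.8
ee_pos: [0.5576, 0.0832, 0.219]
tcp_rot: [180.0, 0.0, 161.5]
wrist_force: [-0.1, -0.1, -0.4]
opening: 0.0498
```

Run:
```python
from h import *
import pickle
o=bot.get_obs();print(o["q"],o["ee_pos"],o["tcp_rot"],o["torque"],o["wrist_force"],o["opening"])
for n in ["wrist","top","side"]:
  p=bot.camera(n);pickle.dump(p,open(n+"4.pkl","wb"))
  save(p,n+"4.png")
  if n=="side": save(p,n+"4.png",(220,90,400,260),3.5)
  print([(np.round(r["rect"]).tolist(),round(r["confidence"],2)) for r in bot.look_for(p,"red_cap")[:4]])
```

```text
[8.48573355e+00 6.28718070e+00 8.01842713e+00 9.16882462e+01
 2.19085402e-03 2.70237954e+01] [0.55761297 0.08320416 0.21903059] [1.79978511e+02 3.73099775e-02 1.61461932e+02] [0.01984656 0.02539946 0.01372537] [-0.07209984 -0.07014422 -0.37558365] 0.04980788892049292
[([66.0, 208.0, 80.0, 56.0], 0.9), ([303.0, 286.0, 34.0, 65.0], 0.83)]
[([356.0, 212.0, 16.0, 15.0], 0.55), ([402.0, 207.0, 29.0, 54.0], 0.54)]
[([338.0, 246.0, 13.0, 34.0], 0.76), ([333.0, 161.0, 9.0, 23.0], 0.55), ([379.0, 242.0, 7.0, 14.0], 0.5)]
```

View pics/wrist4.png

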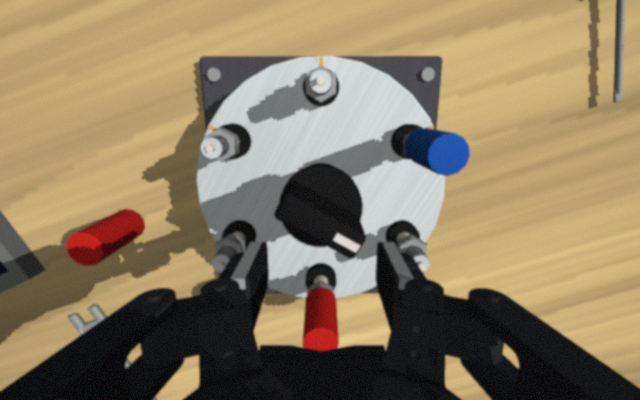

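View pics/side4.png

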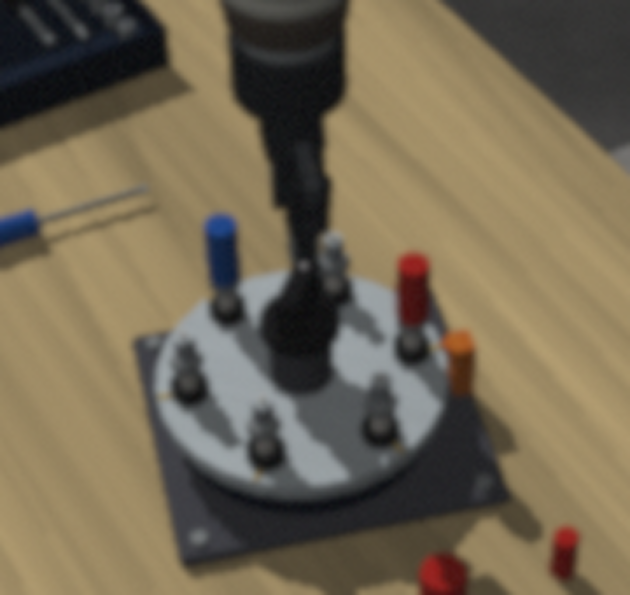

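>>> servo_tool:
  motion:
    - [[-25,0,0,0,0,0],[-30,0,0,0,0,0],[-20,0,0,0,0,0],[-10,0,0,0,0,0],[0,0,0,0,0,0]]

```text
time: 8.6
ee_pos: [0.6385, 0.0556, 0.2175]
tcp_rot: [-180.0, -0.1, 161.3]
wrist_force: [0.3, 0.5, -0.3]
opening: 0.0498
```

Run:
```python
from h import *
import pickle
o=bot.get_obs();print(o["q"],o["ee_pos"],o["tcp_rot"])
p=bot.camera("wrist");pickle.dump(p,open("w5.pkl","wb"));save(p,"w5.png")
e=o["ee_pos"]
for z in(.154,.127): print(proj(p,[e[0],e[1],z]))
hsv=cv2.cvtColor(p["color"],cv2.COLOR_RGB2HSV);m=cv2.inRange(hsv,(0,150,60),(8,255,255));m[:, :250]=0;m[:,390:]=0
y,x=np.nonzero(m);print(x.mean(),y.mean(),x.min(),x.max(),y.min(),y.max())
```

```text
[ 4.97461027e+00  1.73969367e+01  2.08127166e+01  9.34763332e+01
 -3.42950044e-04  2.36688294e+01] [0.63848543 0.05557355 0.21752995] [-1.79975377e+02 -5.53219194e-02  1.61305769e+02]
[np.float64(321.24760794611655), np.float64(226.50016870570883)]
[np.float64(321.31698321989336), np.float64(213.2234226694422)]
320.9315223542728 215.39728353140916 301 341 186 242
```

View pics/w5.png

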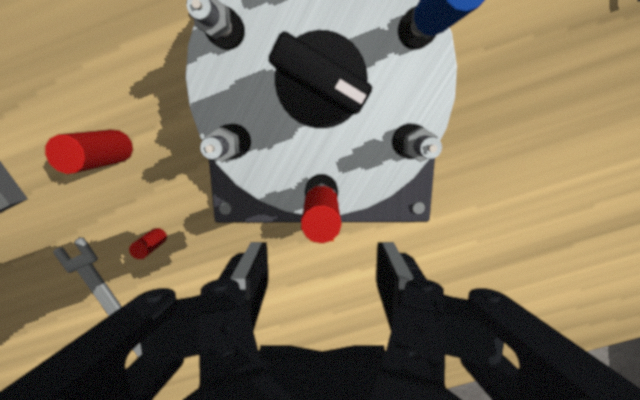

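Lateral match at col 321; cap top centre is at row ~224 against 226 predicted. Descend.

>>> servo_tool:
  motion:
    - [[1,0,20,0,0,0],[0,0,25,0,0,0],[0,0,20,0,0,0],[0,0,11,0,0,0],[0,0,0,0,0,0]]

```text
time: 9.15
ee_pos: [0.6358, 0.0565, 0.1412]
tcp_rot: [-179.9, -0.1, 161.4]
wrist_force: [0.3, -0.3, -0.9]
opening: 0.0497
```

>>> servo_tool:
  motion:
    - [[0,0,0,0,0,0],[0,0,0,0,0,0],[0,0,0,0,0,0],[0,0,0,0,0,0],[0,0,0,0,0,0]]
  gripper: 18
  newtons: 30

```text
time: 9.65
ee_pos: [0.6375, 0.0564, 0.1439]
tcp_rot: [179.9, 0.1, 161.3]
wrist_force: [-1.9, -0.3, 5.1]
opening: 0.0249
```

Run:
```python
from h import *
o=bot.get_obs();print(o["ee_pos"],o["tcp_rot"],o["wrist_force"],o["opening"])
p=bot.camera("side");save(p,"s6.png",(220,90,400,260),3.5)
p=bot.camera("wrist");save(p,"w6.png")
```

```text
[0.63750941 0.05636053 0.14391261] [1.79939406e+02 1.06646074e-01 1.61334796e+02] [-1.9278803  -0.32782039  5.08550173] 0.024904741028146698
```

View pics/s6.png

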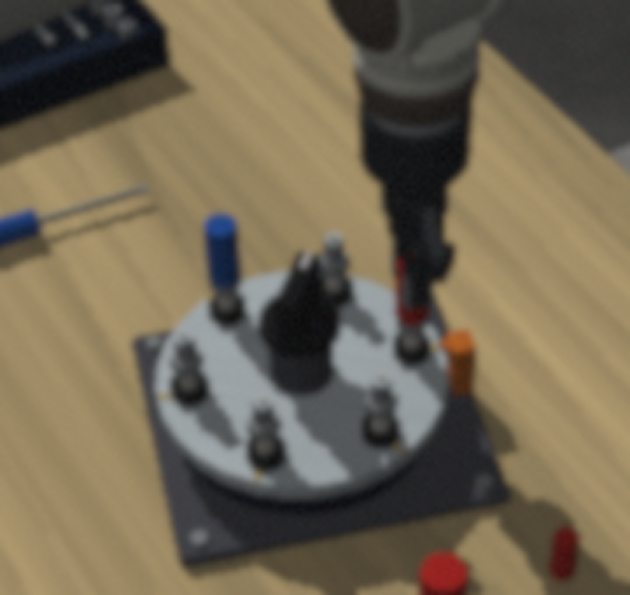

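View pics/w6.png

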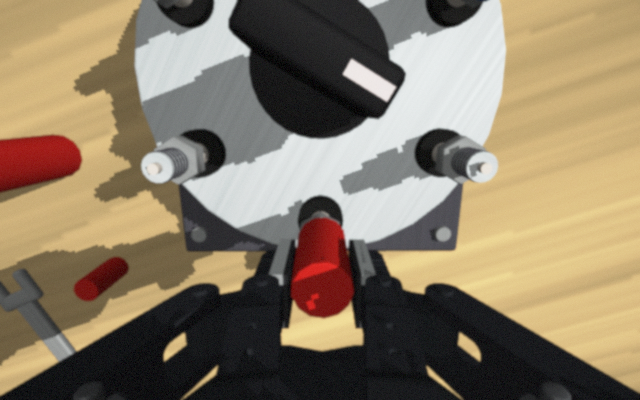

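>>> servo_tool:
  motion:
    - [[0,0,-8,0,0,0],[0,0,-12,0,0,0],[0,0,-20,0,0,0],[0,0,-25,0,0,0],[0,0,-20,0,0,0]]

```text
time: 10.25
ee_pos: [0.6372, 0.0562, 0.2297]
tcp_rot: [180.0, 0.1, 161.3]
wrist_force: [1.0, 0.3, -0.0]
opening: 0.0248
```

Run:
```python
from h import *
o=bot.get_obs();print(o["ee_pos"],o["tcp_rot"],o["wrist_force"],o["opening"],o["q"])
p=bot.camera("side");save(p,"s7.png",(220,90,400,260),3.5)
p=bot.camera("wrist");save(p,"w7.png")
```

```text
[0.63720295 0.05618953 0.22971846] [1.79970605e+02 7.97744115e-02 1.61325705e+02] [ 1.02167909  0.27226633 -0.01595826] 0.024765446051651995 [ 5.04154559e+00  1.73164691e+01  2.20689223e+01  9.46675928e+01
 -5.17242340e-03  2.37158165e+01]
```

View pics/s7.png

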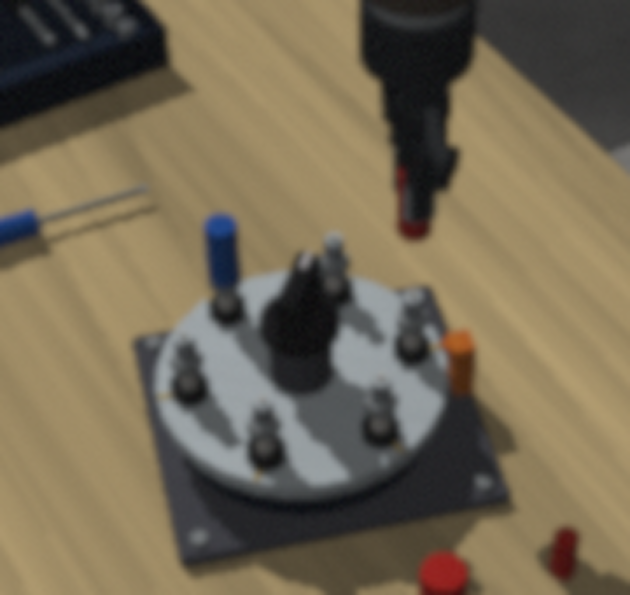

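View pics/w7.png

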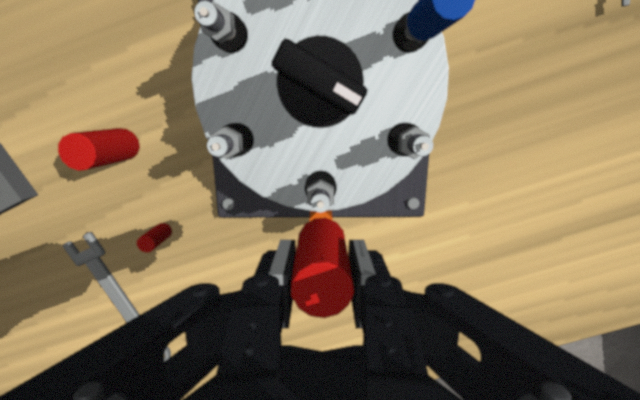

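>>> servo_tool:
  motion:
    - [[0,-30,0,0,0,0],[-2,-45,0,0,0,0],[-2,-45,0,0,0,0],[-2,-45,0,0,0,0],[-2,-45,0,0,0,0]]

```text
time: 10.85
ee_pos: [0.5766, -0.1467, 0.2268]
tcp_rot: [-180.0, -0.0, 161.4]
wrist_force: [0.2, 0.2, -1.3]
opening: 0.0245
```

>>> servo_tool:
  motion:
    - [[0,-45,0,0,0,0],[0,-45,0,0,0,0],[0,-40,0,0,0,0],[0,-22,0,0,0,-0.05],[0,0,0,0,0,-0.1]]

```text
time: 11.35
ee_pos: [0.5274, -0.2921, 0.2266]
tcp_rot: [-180.0, -0.1, 169.9]
wrist_force: [0.1, 0.7, -0.5]
opening: 0.0247
```

>>> servo_tool:
  motion:
    - [[0,0,0,0,0,-0.1],[0,0,0,0,0,-0.1],[0,0,0,0,0,-0.1],[0,0,0,0,0,0],[0,0,0,0,0,0]]

```text
time: 11.85
ee_pos: [0.5287, -0.2892, 0.227]
tcp_rot: [180.0, -0.0, -173.0]
wrist_force: [0.0, -0.2, -0.8]
opening: 0.0245
```

Run:
```python
from h import *
import pickle
o=bot.get_obs();print(o["ee_pos"],o["tcp_rot"],o["wrist_force"],o["opening"],o["q"])
p=bot.camera("wrist");save(p,"w8.png");pickle.dump((p,o),open("w8.pkl","wb"))
print([(np.round(r["rect"]).tolist(),round(r["confidence"],2)) for r in bot.look_for(p,"tray")[:4]])
for z in (.0,.01,.022): print(proj(p,[o["ee_pos"][0],o["ee_pos"][1],z]), [proj(p,[.528,-.290,z])])
```

```text
[ 0.52871525 -0.28922318  0.22695649] [ 1.79985490e+02 -2.11870733e-02 -1.73046850e+02] [ 0.03663824 -0.17122975 -0.80798006] 0.024474531115277223 [-2.86797456e+01  1.19550295e+01  1.52954443e+01  9.33660883e+01
 -5.50090554e-04 -3.56328927e+01]
[([287.0, 75.0, 70.0, 139.0], 0.68)]
[np.float64(321.3173207140053), np.float64(175.60744443933555)] [[np.float64(320.68326963813746), np.float64(174.87604809252755)]]
[np.float64(321.30912941543386), np.float64(177.37628990572952)] [[np.float64(320.657372347293), np.float64(176.62555048418295)]]
[np.float64(321.298675610989), np.float64(179.6337054348543)] [[np.float64(320.6243207642616), np.float64(178.85836409811088)]]
```

View pics/w8.png

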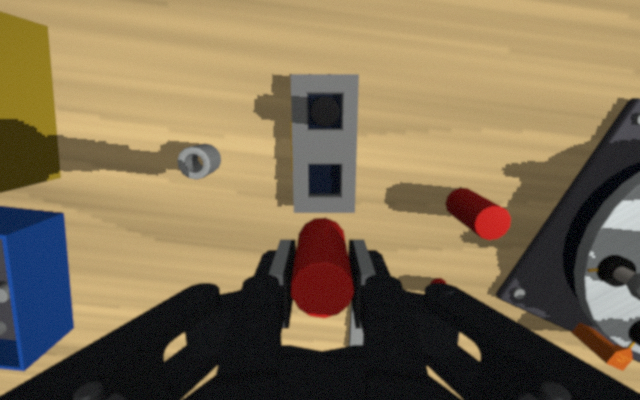

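Run:
```python
from h import *
import pickle
p,o=pickle.load(open("w8.pkl","rb"))
save(p,"w8c.png",(270,60,380,225),3.6)
from scipy.optimize import least_squares
def C(s,x,y,z): return [s[0]+x*np.cos(s[2])-y*np.sin(s[2]),s[1]+x*np.sin(s[2])+y*np.cos(s[2]),z]
ob=[((291,75),(-.068,-.032,.022)),((358,75),(-.068,.032,.022)),((355,212),(.068,.032,.022)),((294,212),(.068,-.032,.022))]
f=lambda s:np.concatenate([np.array(proj(p,C(s,*g)))-u for u,g in ob])
r=least_squares(f,[.494,-.294,.13]);s=r.x
print(s[:2],np.degrees(s[2]),r.fun.round(1),"pocket",C(s,.034,0,.01))
print([np.round(proj(p,C(s,.034+a,b,.022)),1) for a in(-.017,.017) for b in (-.017,.017)])
```

```text
[ 0.49599898 -0.28995558] 6.967931088568352 [-0.6 -0.6  0.6 -0.8  0.1  0.8 -0.1  1. ] pocket [np.float64(0.529747866806127), np.float64(-0.2858309069564516), 0.01]
[array([307.6, 164.5]), array([341.4, 164.4]), array([308. , 197.2]), array([340.9, 197.1])]
```

View pics/w8c.png

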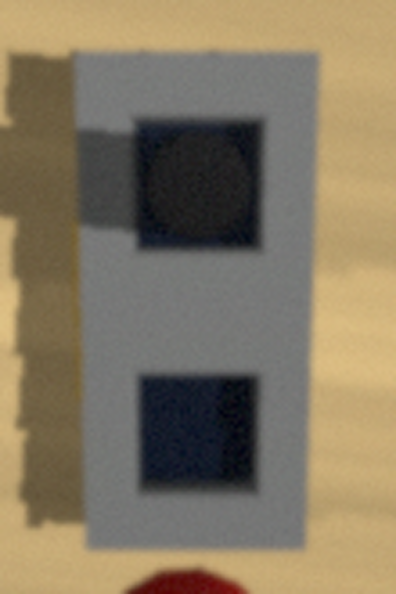

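>>> servo_tool:
  motion:
    - [[0,3.3,25,0,0,0],[0,0,35,0,0,0],[0,0,35,0,0,0],[0,0,25,0,0,0],[0,0,0,0,0,0]]

```text
time: 12.45
ee_pos: [0.5266, -0.285, 0.1034]
tcp_rot: [179.8, -0.3, -173.0]
wrist_force: [0.1, -0.3, 0.4]
opening: 0.0246
```

Run:
```python
from h import *
import pickle
o=bot.get_obs();print(o["ee_pos"],o["tcp_rot"],o["wrist_force"],o["opening"])
p=bot.camera("wrist");save(p,"w9.png");pickle.dump((p,o),open("w9.pkl","wb"))
e=o["ee_pos"]
print("tcp above floor px",proj(p,[e[0],e[1],.01]),proj(p,[e[0],e[1],.022]),"pocket",proj(p,[.5297,-.2858,.022]),"captop",proj(p,[e[0],e[1],e[2]+.010]))
p=bot.camera("side");save(p,"s9.png",(310,230,450,380),4)
```

```text
[ 0.52659524 -0.28498991  0.10335203] [ 179.79347609   -0.2917812  -172.95796856] [ 0.1050468  -0.28215955  0.38170009] 0.02461236947787654
tcp above floor px [np.float64(320.6657765008244), np.float64(212.26898959626325)] [np.float64(320.6764003120807), np.float64(217.57293002636683)] pocket [np.float64(318.88487203804124), np.float64(221.9033051888014)] captop [np.float64(320.8209429876488), np.float64(289.7358969993981)]
```

View pics/w9.png

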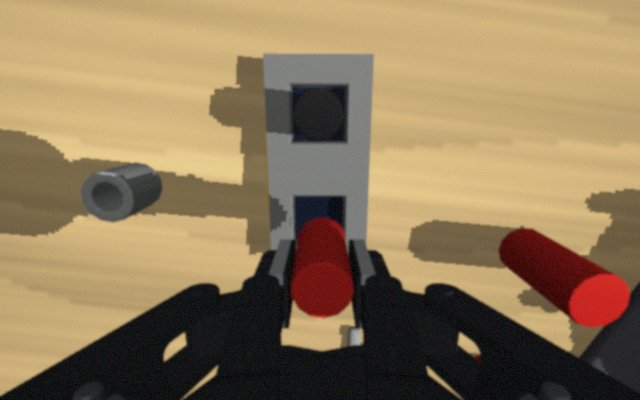

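View pics/s9.png

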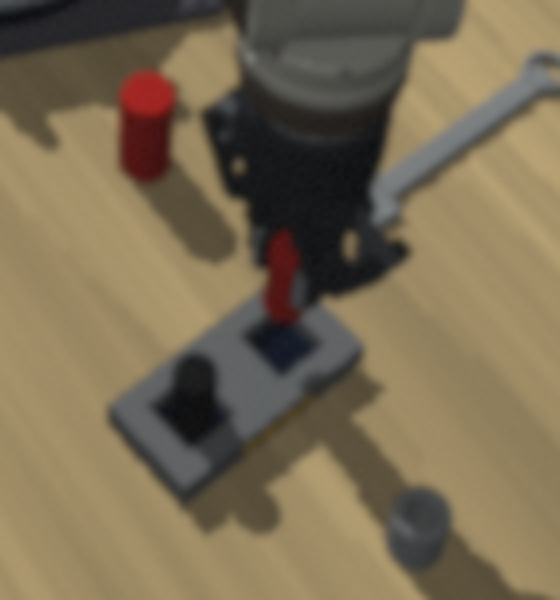

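Run:
```python
from h import *
import pickle
p,o=pickle.load(open("w9.pkl","rb"))
from scipy.optimize import least_squares
def C(s,x,y,z): return [s[0]+x*np.cos(s[2])-y*np.sin(s[2]),s[1]+x*np.sin(s[2])+y*np.cos(s[2]),z]
ob=[((264,54),(-.068,-.032,.022)),((374,54),(-.068,.032,.022)),((291,84.5),(-.051,-.017,.022)),((348,84.5),(-.051,.017,.022)),((348,142),(-.017,.017,.022)),((292,142),(-.017,-.017,.022)),((294,195.5),(.017,-.017,.022)),((345.5,195.5),(.017,.017,.022))]
f=lambda s:np.concatenate([np.array(proj(p,C(s,*g)))-u for u,g in ob])
r=least_squares(f,[.494,-.294,.13]);s=r.x
print(s[:2],np.degrees(s[2]),r.fun.reshape(-1,2).round(1).tolist(),"pocket",C(s,.034,0,.01))
o=bot.get_obs();e=o["ee_pos"];print(e,o["tcp_rot"])
y=np.radians(o["tcp_rot"][2]);dl=np.array(C(s,.034,0,.01))[:2]-e[:2]
print("tool x,y mm",1e3*(dl@[np.cos(y),np.sin(y)]),1e3*(dl@[np.sin(y),-np.cos(y)]))
save(p,"w9c.png",(270,170,380,330),3.6)
```

```text
[ 0.49538819 -0.28934186] 7.099165154995536 [[-0.2, -0.7], [0.7, -0.9], [-0.4, -0.1], [0.2, -0.2], [-0.8, 0.5], [0.1, 0.7], [-0.5, 0.7], [0.8, 0.5]] pocket [np.float64(0.5291275325923998), np.float64(-0.2851399024077455), 0.01]
[ 0.52837953 -0.28597282  0.1079284 ] [ 1.79995609e+02 -6.23677424e-03 -1.72930255e+02]
tool x,y mm -0.8448325664447813 0.7345259701527534
```

View pics/w9c.png

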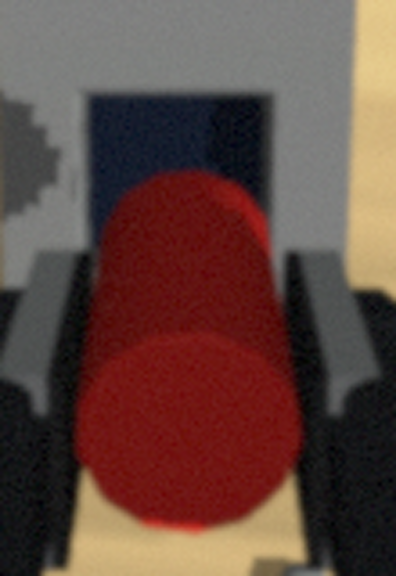

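>>> servo_tool:
  motion:
    - [[0,0.5,15,0,0,0],[0,0,15,0,0,0],[0,0,14,0,0,0],[0,0,0,0,0,0],[0,0,0,0,0,0]]

```text
time: 13.05
ee_pos: [0.5281, -0.2854, 0.0628]
tcp_rot: [180.0, -0.0, -172.9]
wrist_force: [0.3, -0.2, 0.1]
opening: 0.0245
```

>>> servo_tool:
  motion:
    - [[0,0,3,0,0,0],[0,0,0,0,0,0],[0,0,0,0,0,0]]

```text
time: 13.35
ee_pos: [0.5285, -0.2856, 0.0607]
tcp_rot: [-180.0, 0.0, -172.9]
wrist_force: [0.9, 0.5, -0.3]
opening: 0.0246
```

>>> servo_tool:
  motion:
    - [[0,0,3,0,0,0],[0,0,0,0,0,0],[0,0,0,0,0,0]]

```text
time: 13.65
ee_pos: [0.5282, -0.2855, 0.0572]
tcp_rot: [180.0, -0.0, -172.9]
wrist_force: [0.2, -0.6, -0.8]
opening: 0.0242
```

Run:
```python
from h import *
p=bot.camera("side");save(p,"s10.png",(310,230,450,380),4)
p=bot.camera("wrist");save(p,"w10.png")
o=bot.get_obs();print(o["ee_pos"],o["tcp_rot"],o["wrist_force"],o["torque"],o["opening"])
```

```text
[ 0.52831948 -0.28551289  0.05735503] [-1.79997599e+02  3.33803114e-03 -1.72885187e+02] [ 0.75817528 -0.83180436 -0.07346898] [-0.06420596  0.07787726 -0.01123195] 0.024427787245513987
```

View pics/s10.png

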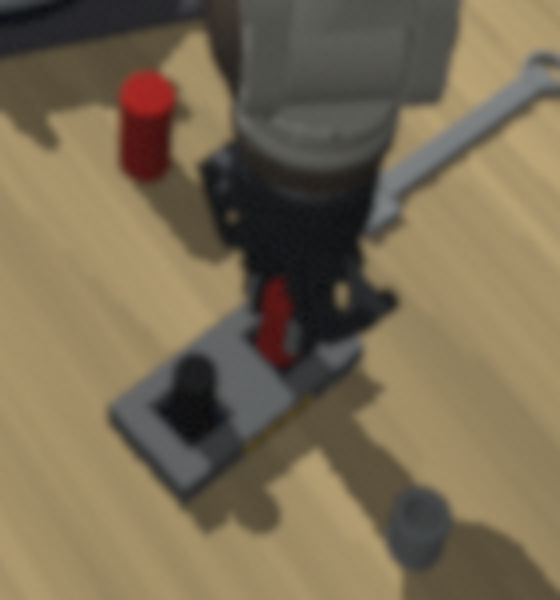

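View pics/w10.png

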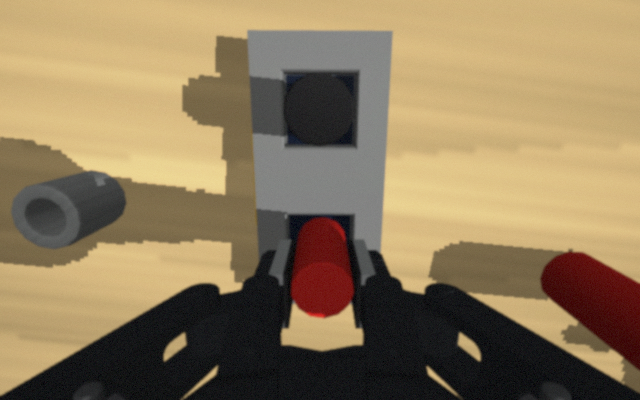

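Inside the pocket, no rim contact yet. Continue down in small steps, watching force.

>>> servo_tool:
  motion:
    - [[0,0,1.5,0,0,0],[0,0,0,0,0,0],[0,0,0,0,0,0]]

```text
time: 14.05
ee_pos: [0.5283, -0.2855, 0.0557]
tcp_rot: [180.0, -0.0, -172.9]
wrist_force: [-0.0, 0.1, -0.7]
opening: 0.0245
```

>>> servo_tool:
  motion:
    - [[0,0,1.5,0,0,0],[0,0,0,0,0,0],[0,0,0,0,0,0]]

```text
time: 14.35
ee_pos: [0.5283, -0.2855, 0.0542]
tcp_rot: [180.0, -0.0, -172.9]
wrist_force: [-0.0, -0.3, -0.2]
opening: 0.0247
```

>>> servo_tool:
  motion:
    - [[0,0,1,0,0,0],[0,0,0,0,0,0],[0,0,0,0,0,0]]

```text
time: 14.65
ee_pos: [0.5284, -0.2856, 0.054]
tcp_rot: [-180.0, 0.0, -172.9]
wrist_force: [-1.9, -0.2, 5.9]
opening: 0.0246
```

>>> servo_tool:
  motion:
    - [[0,0,0,0,0,0],[0,0,0,0,0,0],[0,0,0,0,0,0],[0,0,0,0,0,0]]
  gripper: 50
  newtons: 20

```text
time: 15.05
ee_pos: [0.5283, -0.2855, 0.0531]
tcp_rot: [180.0, -0.0, -172.9]
wrist_force: [0.3, -0.6, -1.0]
opening: 0.0501
```

>>> servo_tool:
  motion:
    - [[0,0,-10,0,0,0],[0,0,-20,0,0,0],[0,0,-30,0,0,0],[0,0,-40,0,0,0],[0,0,-40,0,0,0]]

```text
time: 15.55
ee_pos: [0.528, -0.2853, 0.1953]
tcp_rot: [180.0, -0.0, -172.9]
wrist_force: [0.1, -0.6, -0.4]
opening: 0.0498
```

Run:
```python
from h import *
import pickle
p=bot.camera("side");save(p,"s11.png",(240,130,440,380),2.4);pickle.dump(p,open("s11.pkl","wb"))
p=bot.camera("wrist");save(p,"w11.png");pickle.dump(p,open("w11.pkl","wb"))
o=bot.get_obs();print(o["ee_pos"],o["wrist_force"],o["opening"],o["time"])
for z in(.064,.01):print(proj(p,[.5291,-.2851,z]))
```

```text
[ 0.52991403 -0.28638375  0.20042253] [-0.68955398  0.5356763  -0.92099593] 0.05039195232959912 15.65
[np.float64(323.42306050236186), np.float64(193.9485062701473)]
[np.float64(323.4338857346407), np.float64(180.31622490651512)]
```

View pics/s11.png

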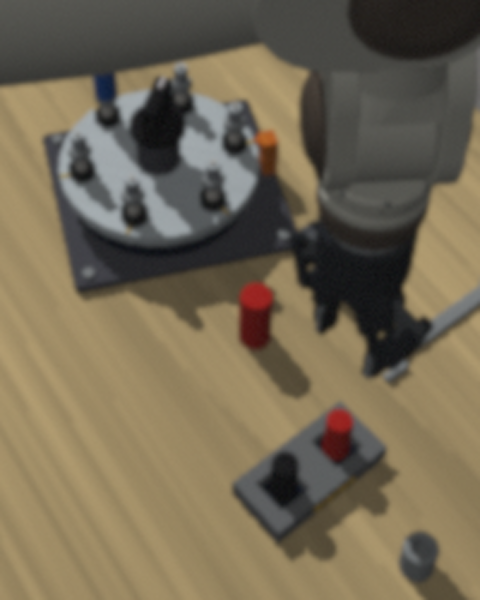

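View pics/w11.png

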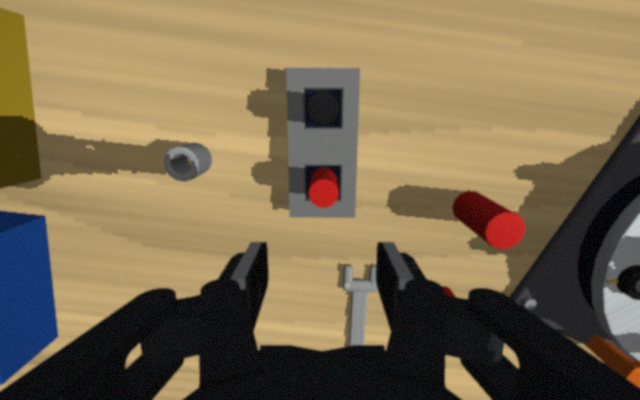

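Run:
```python
from h import *
import pickle
p=pickle.load(open("w11.pkl","rb"));a=cv2.resize(p["color"][60:225,270:380,::-1],None,fx=3.6,fy=3.6,interpolation=cv2.INTER_CUBIC)
q=pickle.load(open("s11.pkl","rb"));b=cv2.resize(q["color"][290:360,330:410,::-1],None,fx=4.9,fy=4.9,interpolation=cv2.INTER_CUBIC)
h=max(a.shape[0],b.shape[0]);im=np.zeros((h,a.shape[1]+b.shape[1],3),np.uint8);im[:a.shape[0],:a.shape[1]]=a;im[:b.shape[0],a.shape[1]:]=b
cv2.imwrite("pics/c12.png",im)
for n,c in (("red",(.5291,-.2851)),("blk",(.5291-.068*np.cos(.124),-.2851-.068*np.sin(.124)))):
  print(n,[np.round(proj(P,[*c,z]),1).tolist() for P in(p,q) for z in (.064,.022)])
```

```text
red [[323.4, 193.9], [323.4, 183.0], [381.0, 304.2], [379.5, 313.8]]
blk [[323.4, 108.1], [323.4, 108.3], [357.9, 322.0], [357.0, 331.3]]
```

View pics/c12.png

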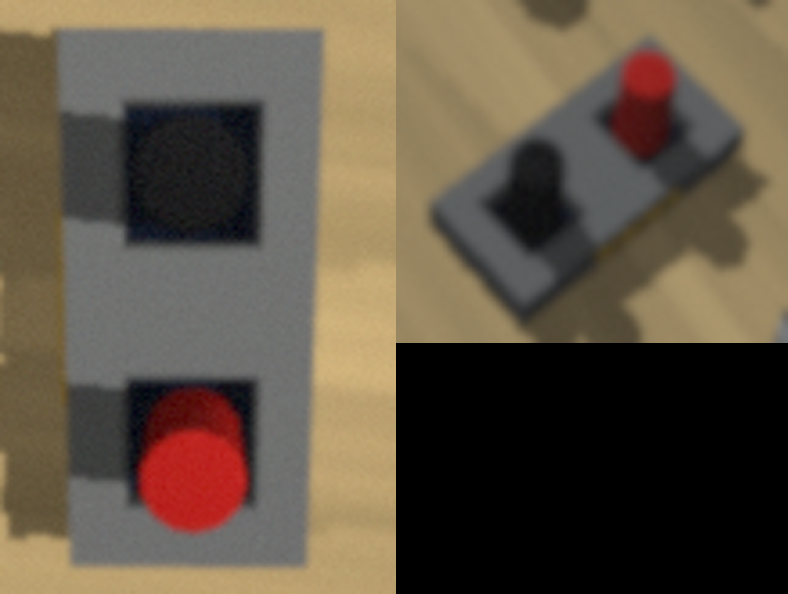

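Run:
```python
from h import *
p=bot.camera("top");save(p,"t13.png",(220,110,480,290),3)
print(bot.job_done(), bot.get_obs()["time"])
```

```text
the job is handed in; nothing more can be done
the job is handed in; nothing more can be done
```

View pics/t13.png

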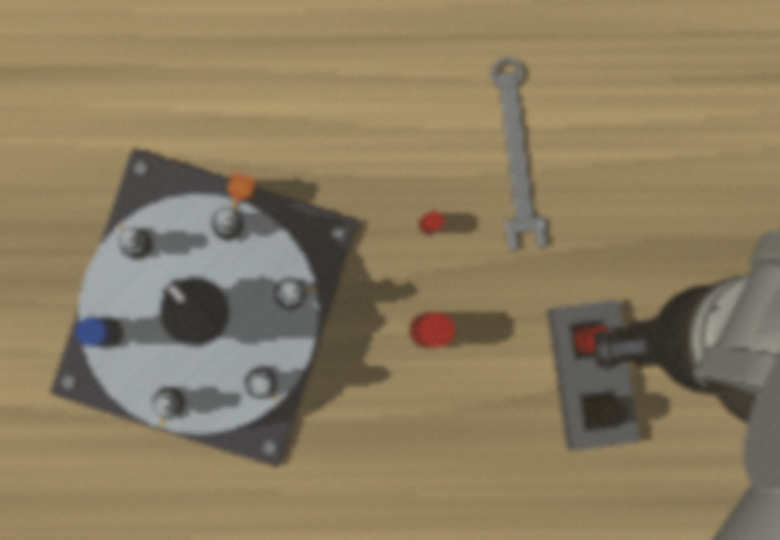

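I turned the turret one click (+60°, counter-clockwise) by its knob. That brought the red-capped plug to the orange pointer with its cap still on. I then lifted the red cap straight off, set it in the empty tray pocket, opened the fingers and moved up clear. The job was handed in at about 16 s on the robot's clock and gave no verdict.

- **Turret:** the last top and side pictures show the bare plug at the pointer. The blue cap is still on its plug, two clicks from the pointer.
- **Red cap:** it stands upright in the pocket, within about 1–2 mm of its centre. The gripper met the floor with about 6 N, with its reference point at the height expected for the cap's foot on the floor.
- **Other things:** the black cap, the wrench and the socket show no sign of having moved in the last pictures. The screwdriver was out of view in those, but nothing came near it. The two look-alike red caps were not touched.
- **One disagreement:** the first tray and stand positions from the fixed cameras were 5–6 mm off the wrist-camera fits. I used the wrist-camera values for gripping and placing.

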